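Pack the finished castings and latch the case

ROBOT

A 6-joint arm with a two-finger parallel gripper is mounted at the origin on the work surface. World frame = base frame: x ahead of the robot, y to its left, z up, the work surface at z = 0. Lengths are in m, angles in degrees, forces in N, time in s.
With the tool pointing down it reaches from about 0.35 to 0.875 m from the base axis. Payload 4.2 kg.
Tool frame: the origin (TCP) lies on the centre line of the jaws, within the pads' length; the fingertips stand r.tip_extent ahead of it and the grasp point (between the pads) lies 11 mm behind it (r.tip_extent is the distance from the TCP to the fingertips, in m); z points along the fingers, y is the line along which they close (so a half turn about z gives the same grasp; the last joint's range is limited). The gripper opens to 87 mm and grips with 3 to 60 N. Pads are 19 mm wide; open, the fingers measure 117 mm over their backs; the gripper's body (75 mm by 190 mm) begins 51 mm behind the grasp point.
Start: joints at [-58.064, 22.042, 0.453, 0, -68.411, -14.817], TCP at [0.184, -0.597, 0.231] pointing down, gripper open.
Joint ranges: [-179.83, 179.83], [-69.29, 118.12], [-61.27, 80.66], [-181.25, 117.63], [-171.15, -9.14], [-177.46, 177.46]. Speed limits (degrees/s): [159.86, 159.86, 180, 180, 180, 180].

INTERFACE

Orientations are given as a 3x3 rotation matrix whose columns are the frame's x, y, z axes.
In Python, from station import r gives the robot as it stands.
- The arm moves only by the shell command python3 -m jog 'ROWS'. ROWS is text: rows parted by semicolons, each of 5 numbers parted by spaces: the opening, from 0 (shut) to 1 (fully open), then the shift along the world's x, y, z in mm, then the turn about the world's z in degrees. In form: hand dx dy dz roll; .... A call has 1 to 5 rows; each row shifts and turns the commanded pose from where the row before left it; what a row does not reach is not made up. A row lasts 1/8 s, in which the tool goes at most 62.5 mm and 10.7 degrees, less where a joint would pass 70% of its speed; a pose out of reach is approached as far as the arm can. A call is refused whole if a number of a shift passes 62.5 or a number of a turn 10.7, either way. A call with a gripper value outside its range is refused whole. The fingers move at their own pace and stop on an object; the grip force is fixed at half the most. Time passes only in rows, so rows that do not move let the fingers close. It gives the time, the measured TCP pose, the force, the opening and the grip force at its end, in the units of the state.
- r.sense(): the state, without advancing time (a new reading comes with each control period).
- r.capture(name): name is "side" or "top"; returns a dict with "pixels" (480x640x3 uint8, red, green, blue), "fovy" (degrees; the focal length in pixels is half the picture's height over the tangent of half this angle, whatever the lens; pixels are square), "cx", "cy" (the principal point, pixels), "k1" (the pictures are not rectified: a ray, as slopes to the right and down, at radius r is drawn at 1 + k1 r^2 times it, then the intrinsics apply), "origin" and "orientation" of the camera in the world. Camera axes: x right, y down, z forward; pixel columns grow to the right and rows downward; lengths in m; the calibration is good to about 2 mm. A picture is of the moment at which its call begins. There is no depth.
- r.finish_job(): hands the job in; it is judged then, once.
The state is a dict: "time_s": time; "joints": joint angles; "joint_velocities": joint speeds; "effort": joint torques, N m; "tcp_pos": TCP position; "ee_rot": TCP orientation; "wrist_force": force on the tool from outside, world axes, zero at the start; "moment": the same for the moment, N m; "gripper_width": opening from 0.0 (shut) to 1.0 (fully open); "gripper_force": force on a finger pad.
Only numpy, scipy, OpenCV 4.12 (cv2) and the standard library are available. Lean on these libraries where they do the work, as an engineer would, in place of code of your own. Each camera call takes 0.05 s, during which the arm holds its last target. There are 200 camera calls.

TASK

The finishing machine has dropped castings into its catch tray: swing the hasp off its catch and right back onto the ledge, open the lid of the wooden case to about upright, and with it open put every shiny brass casting into the case, leaving the dark unfinished ones in the tray. Then shut the lid fully and swing the hasp back down flat over the catch. Never lift the lid while the hasp is over it, and do not disturb the bowl, the hammer or the jar.

Things in the scene. Friction and masses are not known exactly. Their poses are not given: they have to be found in the camera images.
- chest: wooden case, fixed, 240 (x) x 262 (y) mm; origin at the centre of its underside; z up, x away from the robot (yaw within 0.2 rad). Its x from -120 to -30 mm is a solid ledge, 66 mm high, on the robot's side; from x = -30 to 120 mm is the open-topped box, its walls 58 mm high and 8 mm thick.
- chest_in (a point): centre of the box's inner floor (case x 45 mm, y 0, height 8 mm); axes as the case's. The inside measures 134 (x) x 246 (y) mm and is 50 mm deep up to the lid, so four castings lie side by side with their length along x, 54 mm apart.
- lid (a joint): lid of the box, 149 x 262 mm, 8 mm thick, light wood: hinge along the case's y on the far rim (case x 120 mm, height 58 mm; lid 58 to 66 mm high when shut). 0 = shut, grows as it opens upward and away from the robot, to 1.9. Stiff hinge (about 3 N at the handle): it stays at any angle.
- lid_handle (a point): middle of the lid's black T-handle: a bar 36 mm long and 14 mm thick along the case's y, 26 mm above the lid's top on a slim stem; with the lid shut at case x -5 mm, y 50 mm, height 92 mm (125 mm from the hinge in x, 34 mm above it). Can be pinched by the two ends of the bar and turns between the fingers.
- hasp (a joint): steel hasp strap, 30 mm wide, hinge along the case's y on the ledge (case x -34 mm, y -50 mm, height 80 mm). 0 = lying flat over the brass catch on the lid (latched), grows as it swings up (1.57 upright) and back towards the robot, to 3.14 = lying flat back on the ledge. Loose hinge: it falls to either side under its weight.
- hasp_grip (a point): middle of the red bar at the hasp's free end: 36 mm long along the case's y, 16 mm thick, 60 mm from the hinge, its axis 14 mm above the lid's top when latched and 14 mm above the ledge's top when thrown back. Can be pinched by its two ends and turns between the fingers.
- tray: grey catch tray, 260 (x) x 236 (y) mm outside, walls 30 mm high and 5 mm thick, fixed; origin at the centre of its underside, x away from the robot (yaw within 0.2 rad). A green finishing machine, 160 mm high and 225 mm across, stands beyond it, centred at tray x 285 mm; its chute ends over the tray's far edge (tray x 120 mm, 35 mm high). Tray and case may stand left or right.
- tray_in (a point): centre of the tray's inner floor, 5 mm above the bench; axes as the tray's; inside 250 x 226 mm.
- brass1: Shiny yellow brass (finished) drawer-pull casting (may be absent): flat base plate 96 x 44 mm, 8 mm thick, with an upright grip rib 50 mm long, 12 mm thick and 30 mm high along the middle of its top; 38 mm high in all, about 0.4 kg. Origin: centre of the underside of the base; x along its length, y across, z up through the rib. Starts in the tray, standing on its base.
- brass2: Shiny yellow brass (finished) drawer-pull casting (may be absent): flat base plate 96 x 44 mm, 8 mm thick, with an upright grip rib 50 mm long, 12 mm thick and 30 mm high along the middle of its top; 38 mm high in all, about 0.4 kg. Origin: centre of the underside of the base; x along its length, y across, z up through the rib. Starts in the tray, standing on its base.
- brass3: Shiny yellow brass (finished) drawer-pull casting (may be absent): flat base plate 96 x 44 mm, 8 mm thick, with an upright grip rib 50 mm long, 12 mm thick and 30 mm high along the middle of its top; 38 mm high in all, about 0.4 kg. Origin: centre of the underside of the base; x along its length, y across, z up through the rib. Starts in the tray, standing on its base.
- brass4: Shiny yellow brass (finished) drawer-pull casting (may be absent): flat base plate 96 x 44 mm, 8 mm thick, with an upright grip rib 50 mm long, 12 mm thick and 30 mm high along the middle of its top; 38 mm high in all, about 0.4 kg. Origin: centre of the underside of the base; x along its length, y across, z up through the rib. Starts in the tray, standing on its base.
- black1: Dark grey-black (unfinished) drawer-pull casting (may be absent): flat base plate 96 x 44 mm, 8 mm thick, with an upright grip rib 50 mm long, 12 mm thick and 30 mm high along the middle of its top; 38 mm high in all, about 0.4 kg. Origin: centre of the underside of the base; x along its length, y across, z up through the rib. Starts in the tray, standing on its base.
- black2: Dark grey-black (unfinished) drawer-pull casting (may be absent): flat base plate 96 x 44 mm, 8 mm thick, with an upright grip rib 50 mm long, 12 mm thick and 30 mm high along the middle of its top; 38 mm high in all, about 0.4 kg. Origin: centre of the underside of the base; x along its length, y across, z up through the rib. Starts in the tray, standing on its base.
- bowl: bystander: silvery bowl, 100 mm across, 70 mm high; origin under its centre
- hammer: bystander: hammer lying on the bench; origin under its middle
- polish: bystander: jar of polish, 70 mm across, 100 mm high; origin under its centre
Mind the look-alikes: they are no part of the job. Leave any green or turquoise look-alike of the brass2 alone.

How it is judged (in metres and radians):
On the way, in this order (a step that is already met when the one before it is completed fails the run):
1. the hasp is thrown back off the catch, the lid still shut (value of joint hasp above 2.3 rad and value of joint lid below 0.12 rad), for 0.2 s.
2. the lid is open (value of joint lid above 1.1 rad), for 0.2 s.
3. all brass castings lie in the case with its lid open (x of brass1 in the frame of chest_in between -0.065 and 0.065 m and y of brass1 in the frame of chest_in between -0.12 and 0.12 m and z of brass1 in the frame of chest_in between -0.01 and 0.05 m and x of brass2 in the frame of chest_in between -0.065 and 0.065 m and y of brass2 in the frame of chest_in between -0.12 and 0.12 m and z of brass2 in the frame of chest_in between -0.01 and 0.05 m and x of brass3 in the frame of chest_in between -0.065 and 0.065 m and y of brass3 in the frame of chest_in between -0.12 and 0.12 m and z of brass3 in the frame of chest_in between -0.01 and 0.05 m and x of brass4 in the frame of chest_in between -0.065 and 0.065 m and y of brass4 in the frame of chest_in between -0.12 and 0.12 m and z of brass4 in the frame of chest_in between -0.01 and 0.05 m and value of joint lid above 0.8 rad), for 0.2 s.
4. the lid is shut with the brass castings inside (x of brass1 in the frame of chest_in between -0.065 and 0.065 m and y of brass1 in the frame of chest_in between -0.12 and 0.12 m and z of brass1 in the frame of chest_in between -0.01 and 0.05 m and x of brass2 in the frame of chest_in between -0.065 and 0.065 m and y of brass2 in the frame of chest_in between -0.12 and 0.12 m and z of brass2 in the frame of chest_in between -0.01 and 0.05 m and x of brass3 in the frame of chest_in between -0.065 and 0.065 m and y of brass3 in the frame of chest_in between -0.12 and 0.12 m and z of brass3 in the frame of chest_in between -0.01 and 0.05 m and x of brass4 in the frame of chest_in between -0.065 and 0.065 m and y of brass4 in the frame of chest_in between -0.12 and 0.12 m and z of brass4 in the frame of chest_in between -0.01 and 0.05 m and value of joint lid below 0.06 rad and value of joint hasp above 1 rad), for 0.2 s.
At the end, for the whole second after the job is handed in: every brass casting present is inside the case at rest, every dark one is in the tray at rest, the lid is shut (within 0.06 rad) and the hasp lies over the catch (within 0.15 rad) (x of brass1 in the frame of chest_in between -0.065 and 0.065 m and y of brass1 in the frame of chest_in between -0.12 and 0.12 m and z of brass1 in the frame of chest_in between -0.01 and 0.05 m and x of brass2 in the frame of chest_in between -0.065 and 0.065 m and y of brass2 in the frame of chest_in between -0.12 and 0.12 m and z of brass2 in the frame of chest_in between -0.01 and 0.05 m and x of brass3 in the frame of chest_in between -0.065 and 0.065 m and y of brass3 in the frame of chest_in between -0.12 and 0.12 m and z of brass3 in the frame of chest_in between -0.01 and 0.05 m and x of brass4 in the frame of chest_in between -0.065 and 0.065 m and y of brass4 in the frame of chest_in between -0.12 and 0.12 m and z of brass4 in the frame of chest_in between -0.01 and 0.05 m and x of black1 in the frame of tray_in between -0.12 and 0.12 m and y of black1 in the frame of tray_in between -0.11 and 0.11 m and z of each of black1, black2 in the frame of tray_in below 0.05 m and x of black2 in the frame of tray_in between -0.12 and 0.12 m and y of black2 in the frame of tray_in between -0.11 and 0.11 m and linear speed of each of brass1, brass2, brass3, brass4, black1, black2 below 0.02 m/s and value of joint lid below 0.06 rad and value of joint hasp below 0.15 rad); the robot touches nothing.
It fails at once if the lid is lifted (over 0.2 rad) while the hasp is over the catch (under 1.2 rad) (value of joint lid above 0.2 rad and value of joint hasp below 1.2 rad).
It fails at once if the bowl, the hammer or the jar is moved by more than 40 mm (distance of any of bowl, hammer, polish from where it was at the start of the episode above 0.04 m).
Of brass1, brass2, brass3, brass4 only 2 to 4 are there at a start; the rules pass over those that are not, and their reading is None.
Of black1, black2 only 1 to 2 are there at a start; the rules pass over those that are not, and their reading is None.
At some moment in a run one of brass1, brass2, brass3, brass4 may be knocked a few centimetres aside while the robot is not near it.
Once in a run the grip may slacken for a moment while it holds something.
It also fails if it takes over 210 s, if anything falls off the work surface, if the arm or the gripper's body presses on something with over 40 N, if the wrist force passes 120 N, or if a joint passes its speed limit or range.

## Working session

There is one attempt and no reset: what is moved stays moved. The work goes in short steps, Python scripts to look and compute and a shell command to move; the robot and the scene stay as the last step left them, time stands still between calls to the robot, and variables do not carry over. Pictures are saved under pics/ and viewed, at most 14 in all, crops included, and the job is handed in when it is done.

```bash
ls; mkdir -p pics; cat > h.py <<'E'
import numpy as np, cv2, os
from station import r
def cap(n,f=None):
    c=r.capture(n); 
    if f: cv2.imwrite('pics/'+f,c['pixels'][:,:,::-1])
    return c
def K(c):
    f=240/np.tan(np.radians(c['fovy'])/2); return np.array([[f,0,c['cx']],[0,f,c['cy']],[0,0,1.]]),np.array([c['k1'],0,0,0,0.])
def ray(c,uv):
    k,d=K(c); p=cv2.undistortPoints(np.array(uv,float).reshape(-1,1,2),k,d)[:,0]
    v=np.c_[p,np.ones(len(p))]@np.array(c['orientation']).T
    return np.array(c['origin']),v
def onz(c,uv,z):
    o,v=ray(c,uv); return o+v*((z-o[2])/v[:,2])[:,None]
def proj(c,P):
    k,d=K(c); R=np.array(c['orientation']); q=(np.atleast_2d(P)-np.array(c['origin']))@R
    return cv2.projectPoints(q.reshape(-1,1,3),np.zeros(3),np.zeros(3),k,d)[0][:,0]
E
python3 - <<'E'
from h import *
for n in('top','side'):
    c=cap(n,n+'0.png'); print(n,c['origin'],np.round(c['orientation'],3).tolist(),c['fovy'],c['cx'],c['cy'],c['k1'])
s=r.sense(); print(s['tcp_pos'],np.round(s['ee_rot'],3).tolist(),s['gripper_width'],s['wrist_force'],r.tip_extent)
E
```

```text
pics
top [0.39690306 0.00374098 1.33305834] [[-0.002, -0.998, 0.066], [-1.0, 0.001, -0.013], [0.013, -0.066, -0.998]] 45.69680928091538 325.4991268623429 238.77462728393215 -0.0704011316052982
side [-0.09701571  0.93570768  1.0294437 ] [[-0.848, -0.346, 0.401], [-0.53, 0.556, -0.641], [-0.001, -0.756, -0.655]] 50.30598289127964 322.629164658041 245.67845684128648 0.008756781239007787
[ 0.18387042 -0.59679231  0.22957394] [[-0.956, -0.294, -0.001], [-0.294, 0.956, 0.002], [0.0, 0.002, -1.0]] 0.9957816255574204 [ 0.56226322  0.76333047 -0.08192555] 0.008
```

View pics/top0.png

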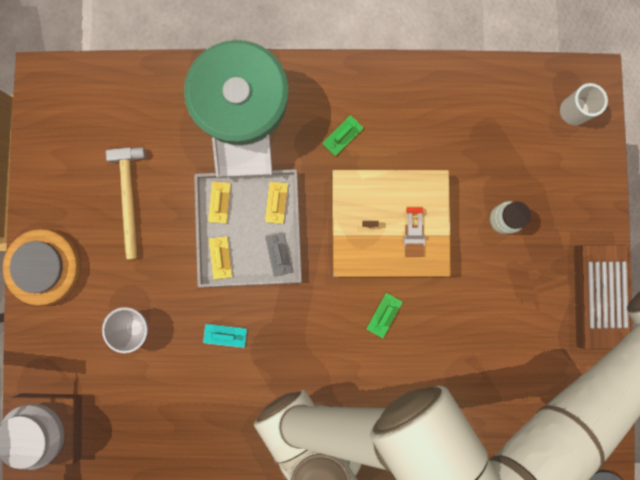

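View pics/side0.png

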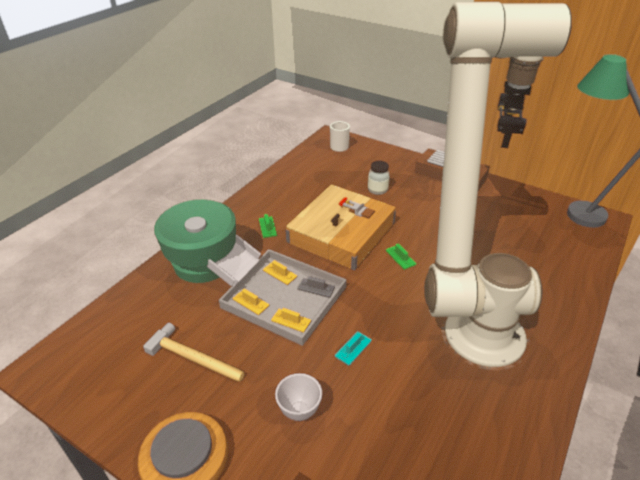

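```bash
cat > m.py <<'E'
from h import *
def masks(c):
    h=cv2.cvtColor(c['pixels'],cv2.COLOR_RGB2HSV); H,S,V=[h[...,i].astype(int) for i in range(3)]
    return dict(brass=(H>=20)&(H<=28)&(S>185)&(V>120), red=((H<5)|(H>174))&(S>180)&(V>100), wood=(H>=10)&(H<=24)&(S>85)&(S<200)&(V>190), dark=(V<95)&(S<60)), h
def blobs(m,box,amin):
    x0,y0,x1,y1=box; z=np.zeros(m.shape,np.uint8); z[y0:y1,x0:x1]=m[y0:y1,x0:x1]*255
    cs,_=cv2.findContours(z,cv2.RETR_EXTERNAL,cv2.CHAIN_APPROX_NONE)
    return [k for k in cs if cv2.contourArea(k)>=amin]
def castings(c,m,box,zf):
    out=[]
    for k in blobs(m,box,150):
        P=onz(c,k.reshape(-1,2),zf)[:,:2]
        (cx,cy),(w,h),a=cv2.minAreaRect((P*1000).astype(np.float32))
        if w<h: w,h,a=h,w,a+90
        out.append([round(cx,1),round(cy,1),round(w,1),round(h,1),round((a+90)%180-90,1)])
    return out
E
python3 - <<'E'
from m import *
c=cap('top'); M,h=masks(c)
box=(190,165,305,290)
print('brass',castings(c,M['brass'],box,.013)); 
print('dark',castings(c,M['dark'],(200,180,297,282),.013))
for uv in [(219,202),(220,190),(279,255),(350,190),(390,260),(415,210),(370,224),(200,230),(250,240)]: print(uv,h[uv[1],uv[0]],end=' ')
print()
for n,b,z in [('wood',(315,150,470,290),.066),('red',(395,195,435,225),.08),('dark',(355,215,385,235),.092)]:
    for k in blobs(M[n],b,20): print(n,cv2.boundingRect(k),castings(c,M[n],b,z) if n=='wood' else onz(c,[np.array(cv2.minAreaRect(k)[0])],z).round(4), cv2.minAreaRect(k))
print('traycorners z.03',onz(c,[(195,175),(296,170),(301,283),(199,287)],.03).round(3).tolist())
print('case corners',onz(c,[(332,170),(449,170),(451,276),(333,276)],.066).round(3).tolist())
E
```

```text
brass []
dark []
(219, 202) [ 21 159 186] (220, 190) [ 22 156 203] (279, 255) [ 13  18 130] (350, 190) [ 21 103 236] (390, 260) [ 17 158 220] (415, 210) [  5 210 230] (370, 224) [ 13 124 109] (200, 230) [ 14  42 122] (250, 240) [ 17  24 192] 
wood (333, 170, 117, 106) [[518.3, -159.7, 260.9, 237.1, 89.8]] ((391.0, 222.5), (105.0, 116.0), 90.0)
traycorners z.03 [[0.631, 0.289, 0.03], [0.643, 0.055, 0.03], [0.382, 0.043, 0.03], [0.373, 0.276, 0.03]]
case corners [[0.636, -0.027, 0.066], [0.637, -0.292, 0.066], [0.397, -0.293, 0.066], [0.398, -0.029, 0.066]]
```

```bash
sed -i "s/brass=.*V>120)/brass=(H>=18)\&(H<=30)\&(S>110)\&(V>100)/; s/red=((H<5)|/red=((H<7)|/; s/dark=.*(S<60)/dark=(V<150)\&(S<70)/" m.py
python3 - <<'E'
from m import *
c=cap('top'); M,h=masks(c)
print('brass',castings(c,M['brass'],(198,175,300,285),.013)); 
print('dark',castings(c,M['dark'],(204,180,294,279),.013))
for n,b,z in [('red',(395,195,435,225),.085)]:
    for k in blobs(M[n],b,10): print(n,onz(c,[np.array(cv2.minAreaRect(k)[0])],z).round(4), cv2.minAreaRect(k))
print('pred px handle, hasp',proj(c,[[.512,-.11,.099],[.543,-.21,.088]]))
print(h[218:230,360:384,2])
cv2.imwrite('pics/crop.png',cv2.resize(c['pixels'][160:295,185:460,::-1],None,fx=2.9,fy=2.9,interpolation=cv2.INTER_CUBIC))
E
```

```text
brass [[441.3, 231.0, 94.5, 43.5, 7.6], [569.7, 101.9, 94.8, 43.0, -6.6], [570.7, 235.0, 94.4, 43.5, -5.0]]
dark [[449.2, 93.1, 96.4, 48.5, 12.7]]
red [[ 0.5431 -0.2081  0.085 ]] ((414.0, 210.0), (4.0, 14.0), 90.0)
pred px handle, hasp [[370.44963696 223.43332164]
 [415.09260038 209.89622524]]
[[228 227 228 229 230 230 230 231 233 233 233 235 235 235 235 235 235 235
  235 235 235 235 235 235]
 [232 230 226 224 223 222 222 223 225 225 225 228 229 229 229 229 229 230
  232 236 237 237 238 237]
 [235 229 207 192 188 188 188 189 188 189 190 192 194 193 193 194 194 196
  211 231 236 238 237 237]
 [237 226 183 144 137 137 138 136 136 137 137 137 138 140 138 139 140 146
  180 220 230 231 231 231]
 [236 224 169 117 111 110 113 112 112 112 111 112 113 111 113 114 113 117
  151 194 206 208 209 209]
 [235 222 165 113 109 110 109 110 110 110 110 110 110 110 110 111 110 114
  137 177 186 186 186 185]
 [236 223 164 111 107 108 107 108 108 110 109 109 109 108 110 110 110 112
  137 172 181 181 181 182]
 [234 220 166 118 110 110 106 108 107 107 107 108 108 110 110 113 113 118
  142 175 183 182 183 182]
 [226 217 181 153 147 144 133 125 118 114 113 116 118 124 129 136 140 140
  154 178 184 183 184 184]
 [223 219 208 201 199 196 185 176 161 145 142 143 146 154 160 168 172 172
  176 184 186 189 194 197]
 [226 225 223 222 221 219 215 212 202 183 176 177 177 181 185 192 195 197
  196 198 199 205 219 223]
 [229 229 229 228 228 227 226 226 222 214 211 211 209 210 213 219 221 221
  220 220 221 224 232 235]]
```

View pics/crop.png

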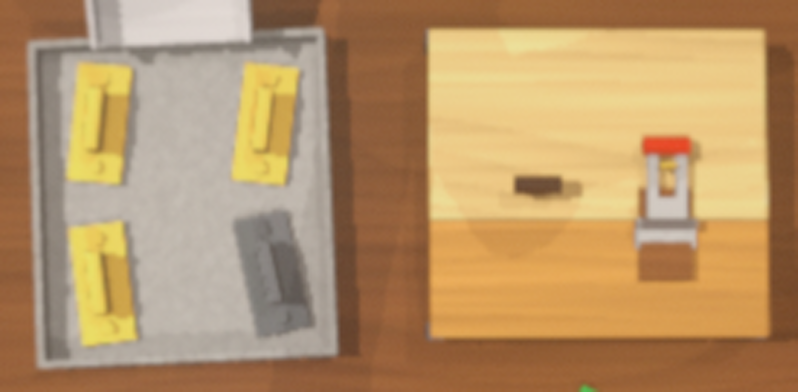

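```bash
python3 -m jog '1 36 38.7 0 -1.7; 1 36 38.7 0 -1.7; 1 36 38.7 0 -1.7; 1 36 38.7 0 -1.7; 1 36 38.7 0 -1.7' && python3 -m jog '0.7 36 38.7 0 -1.7; 0.7 36 38.7 0 -1.7; 0.7 36 38.7 0 -1.7; 0.7 36 38.7 0 -1.7; 0.7 35 38.7 0 -1.8' && python3 -m jog '0.7 0 0 -40 0; 0.7 0 0 -40 0; 0.7 0 0 0 0'
```

```text
time_s: 0.82
tcp_pos: [0.3649, -0.4024, 0.2305]
ee_rot: [[-0.989, -0.149, 0.0], [-0.149, 0.989, 0.0], [-0.0, 0.0, -1.0]]
wrist_force: [0.6, -0.4, 0.4]
gripper_width: 1.003
gripper_force: 0.0
time_s: 1.45
tcp_pos: [0.5439, -0.2088, 0.2305]
ee_rot: [[-1.0, 0.0, -0.0], [0.0, 1.0, -0.0], [0.0, -0.0, -1.0]]
wrist_force: [0.4, -0.6, -0.6]
gripper_width: 0.703
gripper_force: 0.0
time_s: 1.82
tcp_pos: [0.5407, -0.2097, 0.1473]
ee_rot: [[-1.0, -0.0, -0.008], [-0.0, 1.0, 0.001], [0.008, 0.001, -1.0]]
wrist_force: [-0.4, 0.2, 1.1]
gripper_width: 0.702
gripper_force: 0.0
```

```bash
python3 -m jog '0.7 0 0 0 0; 0.7 0 0 -35 0; 0.7 1 0 -25 0; 0.7 0 0 -8 0; 0.7 0 0 0 0' && python3 -m jog '0 0 0 0 0; 0 0 0 0 0; 0 0 0 0 0; 0 0 0 0 0'
```

```text
time_s: 2.45
tcp_pos: [0.5448, -0.2106, 0.0838]
ee_rot: [[-1.0, -0.0, 0.002], [-0.0, 1.0, -0.001], [-0.002, -0.001, -1.0]]
wrist_force: [-0.0, 0.1, 0.4]
gripper_width: 0.703
gripper_force: 0.0
time_s: 2.95
tcp_pos: [0.5442, -0.2101, 0.083]
ee_rot: [[-1.0, -0.001, 0.001], [-0.001, 1.0, 0.0], [-0.001, 0.0, -1.0]]
wrist_force: [0.3, 1.6, 2.6]
gripper_width: 0.411
gripper_force: 30.0
```

```bash
python3 -m jog '0 -2 0 15.5 0; 0 -6 0 14.5 0; 0 -9.5 0 12.4 0; 0 -12.4 0 9.5 0; 0 -14.5 0 6 0' && python3 -m jog '0 -15.5 0 2 0; 0 -15.5 0 -2 0; 0 -14.5 0 -6 0; 0 -12.4 0 -9.5 0; 0 -9.5 0 -12.4 0' && python3 -m jog '0 -6 0 -14.5 0; 0 -2 0 -15.5 0; 0 0 0 0 0; 0.7 0 0 0 0; 0.7 0 0 0 0' && python3 -m jog '0.7 0 0 10 0; 0.7 0 0 50 0; 0.7 30 20 40 0; 0.7 30 40 0 0; 0.7 30 40 0 0'
python3 - <<'E'
from m import *
cap('side','side1.png')
E
```

```text
time_s: 3.58
tcp_pos: [0.4992, -0.2102, 0.1414]
ee_rot: [[-1.0, -0.0, 0.002], [-0.0, 1.0, -0.0], [-0.002, -0.0, -1.0]]
wrist_force: [1.7, 0.6, -6.3]
gripper_width: 0.411
gripper_force: 30.0
time_s: 4.2
tcp_pos: [0.4296, -0.2103, 0.1139]
ee_rot: [[-1.0, -0.001, -0.003], [-0.001, 1.0, -0.0], [0.003, -0.0, -1.0]]
wrist_force: [-1.5, 2.2, 4.8]
gripper_width: 0.41
gripper_force: 30.0
time_s: 4.82
tcp_pos: [0.425, -0.2106, 0.0833]
ee_rot: [[-1.0, -0.001, 0.002], [-0.001, 1.0, -0.001], [-0.002, -0.001, -1.0]]
wrist_force: [-0.3, 0.3, -0.4]
gripper_width: 0.554
gripper_force: 0.0
time_s: 5.45
tcp_pos: [0.5157, -0.1092, 0.1846]
ee_rot: [[-1.0, 0.0, 0.004], [0.0, 1.0, 0.0], [-0.004, 0.0, -1.0]]
wrist_force: [0.5, -0.8, -0.0]
gripper_width: 0.7
gripper_force: 0.0
```

View pics/side1.png

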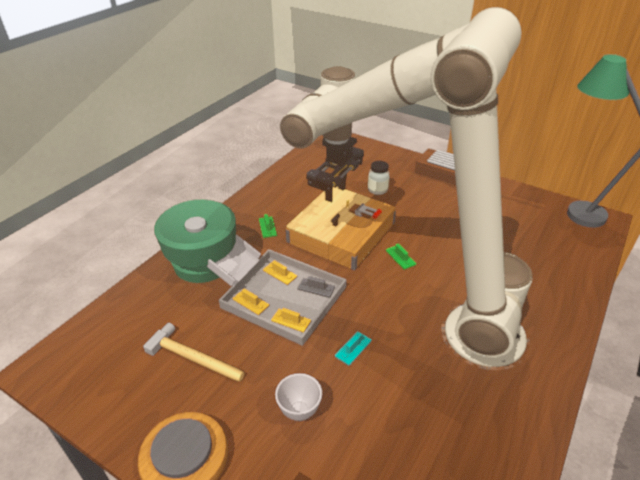

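The hasp lies back on the ledge (red bar at pixel 373,213), lid still shut. Next, the handle.

```bash
python3 -m jog '0.7 -2.5 -0.5 -40 0; 0.7 0 0 -35 0; 0.7 0 0 -20 0; 0.7 0 0 -5 0; 0.7 0 0 0 0' && python3 -m jog '0 0 0 0 0; 0 0 0 0 0; 0 0 0 0 0; 0 0 0 0 0'
```

```text
time_s: 6.12
tcp_pos: [0.5124, -0.1108, 0.0833]
ee_rot: [[-1.0, -0.001, 0.001], [-0.001, 1.0, -0.0], [-0.001, -0.0, -1.0]]
wrist_force: [0.2, -0.3, -0.2]
gripper_width: 0.7
gripper_force: 0.0
time_s: 6.62
tcp_pos: [0.5119, -0.1102, 0.083]
ee_rot: [[-1.0, -0.0, 0.001], [-0.0, 1.0, 0.001], [-0.001, 0.001, -1.0]]
wrist_force: [0.1, 3.0, 2.9]
gripper_width: 0.406
gripper_force: 30.0
```

```bash
python3 -m jog '0 7.3 0 20.1 0; 0 10.6 0 18.7 0; 0 13.4 0 16.7 0; 0 16.1 0 14.2 0; 0 0 0 0 0' && python3 -m jog '0 18.2 0 11.4 0; 0 19.8 0 8.2 0; 0 20.9 0 4.9 0; 0 21.4 0 1.3 0; 0 0 0 0 0' && python3 -m jog '0 21.4 0 -2.2 0; 0 20.6 0 -5.7 0; 0 0 0 0 0; 0 0 0 0 0'
python3 - <<'E'
from m import *
cap('side','side2.png')
E
```

```text
time_s: 7.25
tcp_pos: [0.5585, -0.1101, 0.1524]
ee_rot: [[-1.0, -0.0, -0.002], [-0.0, 1.0, 0.001], [0.002, 0.001, -1.0]]
wrist_force: [-3.3, 4.6, 4.0]
gripper_width: 0.408
gripper_force: 30.0
time_s: 7.88
tcp_pos: [0.6412, -0.1101, 0.1789]
ee_rot: [[-1.0, -0.001, 0.003], [-0.001, 1.0, 0.0], [-0.003, 0.0, -1.0]]
wrist_force: [1.0, 3.6, 3.4]
gripper_width: 0.408
gripper_force: 30.0
time_s: 8.38
tcp_pos: [0.6833, -0.11, 0.1716]
ee_rot: [[-1.0, -0.001, 0.006], [-0.001, 1.0, 0.0], [-0.006, 0.0, -1.0]]
wrist_force: [4.0, 4.1, 4.7]
gripper_width: 0.406
gripper_force: 30.0
```

View pics/side2.png

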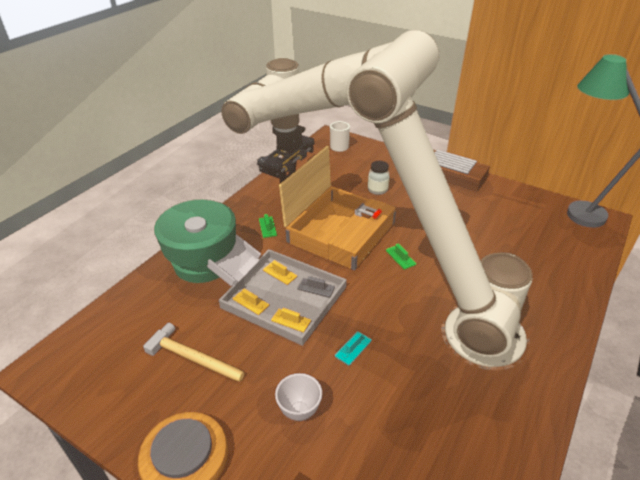

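```bash
python3 -m jog '0.65 0 0 0 0; 0.65 0 0 0 0; 0.65 0 0 20 0; 0.65 0 0 50 0; 0.65 0 0 50 0' && python3 -m jog '0.65 -40 20 0 0; 0.65 -45 25 0 0; 0.65 -50 25 0 0; 0.65 -45 20 0 0; 0.65 0 0 0 0'
cat > look.py <<'E'
from m import *
c=cap('top'); M,h=masks(c)
print('tray brass',castings(c,M['brass'],(198,175,300,285),.013)); 
print('tray dark',castings(c,M['dark'],(204,180,294,279),.013))
s=r.sense(); print(s['tcp_pos'].round(4),s['time_s'])
E
python3 look.py
```

```text
time_s: 9.05
tcp_pos: [0.6804, -0.1115, 0.2903]
ee_rot: [[-1.0, 0.0, -0.003], [0.0, 1.0, -0.001], [0.003, -0.001, -1.0]]
wrist_force: [1.2, -0.9, -0.4]
gripper_width: 0.651
gripper_force: 0.0
time_s: 9.68
tcp_pos: [0.498, -0.0208, 0.2905]
ee_rot: [[-1.0, -0.002, -0.001], [-0.002, 1.0, -0.0], [0.001, -0.0, -1.0]]
wrist_force: [0.3, 0.4, 0.4]
gripper_width: 0.646
gripper_force: 0.0
tray brass [[593.3, 233.1, 48.9, 44.2, -4.4]]
tray dark [[500.4, 122.2, 209.8, 92.9, 8.4]]
[ 0.4999 -0.0209  0.2906] 9.725
```

```bash
cat > sidechk.py <<'E'
from m import *
import sys
c=cap('side'); b=cv2.imread('pics/side0.png')[:,:,::-1].copy()
def f(p):
    M,h=masks({'pixels':p}); 
    return [tuple(np.round(cv2.minAreaRect(k)[0],1)) for k in blobs(M['brass'],(220,245,348,342),60)]
print('base',f(b)); print('now',f(c['pixels'])); print(r.sense()['tcp_pos'].round(4))
E
python3 sidechk.py
```

```text
base [(np.float64(290.9), np.float64(318.8)), (np.float64(250.5), np.float64(301.0)), (np.float64(279.9), np.float64(271.8))]
now [(np.float64(290.9), np.float64(318.8)), (np.float64(250.5), np.float64(301.0)), (np.float64(279.8), np.float64(272.0))]
[ 0.501  -0.0211  0.2904]
```

```bash
python3 -m jog '0.5 25 41 0 -3.3; 0.5 25 41 -20 -3.3; 0.5 20 41 -40 0; 0.5 0 0 -50 0; 0.5 0 0 -50 0' && python3 -m jog '0.5 0 0 -50 0; 0.5 0 0 -35 0; 0.5 0 0 -16 0; 0.5 0 0 0 0; 0.5 0 0 0 0'; python3 sidechk.py
```

```text
time_s: 10.4
tcp_pos: [0.5724, 0.1022, 0.1275]
ee_rot: [[-0.993, 0.115, -0.001], [0.115, 0.993, -0.001], [0.001, -0.001, -1.0]]
wrist_force: [0.2, 0.5, 0.0]
gripper_width: 0.498
gripper_force: 0.0
time_s: 11.02
tcp_pos: [0.5728, 0.1025, 0.0305]
ee_rot: [[-0.993, 0.115, 0.003], [0.115, 0.993, 0.001], [-0.003, 0.001, -1.0]]
wrist_force: [0.4, -0.7, 0.2]
gripper_width: 0.498
gripper_force: 0.0
base [(np.float64(290.9), np.float64(318.8)), (np.float64(250.5), np.float64(301.0)), (np.float64(279.9), np.float64(271.8))]
now [(np.float64(300.4), np.float64(309.0)), (np.float64(250.5), np.float64(301.0)), (np.float64(283.0), np.float64(273.8))]
[0.5727 0.1026 0.0308]
```

```bash
python3 -m jog '0.5 -2 0 -6 0; 0 0 0 0 0; 0 0 0 0 0; 0 0 0 0 0; 0 0 0 0 0' && python3 -m jog '0 0 0 20 0; 0 0 0 40 0; 0 0 0 50 0; 0 0 0 0 0; 0 0 0 0 0'; python3 sidechk.py
```

```text
time_s: 11.7
tcp_pos: [0.5695, 0.1023, 0.0232]
ee_rot: [[-0.993, 0.115, 0.0], [0.115, 0.993, 0.0], [-0.0, 0.0, -1.0]]
wrist_force: [-0.7, 1.5, -0.9]
gripper_width: 0.137
gripper_force: 30.1
time_s: 12.32
tcp_pos: [0.5675, 0.1018, 0.1313]
ee_rot: [[-0.993, 0.116, -0.004], [0.116, 0.993, -0.001], [0.004, -0.001, -1.0]]
wrist_force: [-1.1, -0.3, -5.8]
gripper_width: 0.132
gripper_force: 30.0
base [(np.float64(290.9), np.float64(318.8)), (np.float64(250.5), np.float64(301.0)), (np.float64(279.9), np.float64(271.8))]
now [(np.float64(300.4), np.float64(308.9)), (np.float64(250.5), np.float64(301.1)), (np.float64(281.5), np.float64(250.5))]
[0.5673 0.1016 0.1306]
```

```bash
python3 -m jog '0 0 -30 0 1.6; 0 -2 -45 0 2.5; 0 -2 -45 0 2.5; 0 -1 -45 0 0; 0 0 -45 0 0' && python3 -m jog '0 0 -45 0 0; 0 0 -40 0 0; 0 0 -27 0 0; 0 0 0 0 0; 0 0 0 -20 0' && python3 -m jog '0 0 0 -35 0; 0 0 0 -27 0; 0 0 0 -13 0; 0 0 0 -4 0; 0 0 0 0 0'
```

```text
time_s: 13.0
tcp_pos: [0.5627, -0.1091, 0.1305]
ee_rot: [[-1.0, -0.0, -0.005], [-0.0, 1.0, 0.0], [0.005, 0.0, -1.0]]
wrist_force: [0.7, 0.4, -5.9]
gripper_width: 0.134
gripper_force: 30.0
time_s: 13.62
tcp_pos: [0.5646, -0.2198, 0.1125]
ee_rot: [[-1.0, 0.0, 0.0], [0.0, 1.0, 0.0], [-0.0, 0.0, -1.0]]
wrist_force: [0.5, -1.1, -4.6]
gripper_width: 0.138
gripper_force: 30.0
time_s: 14.25
tcp_pos: [0.5649, -0.2197, 0.0346]
ee_rot: [[-1.0, -0.001, 0.001], [-0.001, 1.0, -0.0], [-0.001, -0.0, -1.0]]
wrist_force: [-0.5, 0.6, -4.6]
gripper_width: 0.139
gripper_force: 30.0
```

```bash
python3 -m jog '0 -2 0 -6 0; 0 0 0 0 0; 0.45 0 0 0 0; 0.45 0 0 0 0; 0.45 0 0 20 0' && python3 -m jog '0.45 0 0 50 0; 0.45 0 0 40 0; 0.45 0 0 0 0'; python3 look.py; python3 - <<'E'
from m import *
a=cap('top')['pixels'][60:360,180:580,::-1]; b=cap('side')['pixels'][140:440,150:550,::-1]
cv2.imwrite('pics/two.png',np.hstack([a,b]))
E
```

```text
time_s: 14.88
tcp_pos: [0.5618, -0.2198, 0.0478]
ee_rot: [[-1.0, -0.0, -0.002], [-0.0, 1.0, 0.0], [0.002, 0.0, -1.0]]
wrist_force: [0.4, -1.3, -0.7]
gripper_width: 0.387
gripper_force: 0.0
time_s: 15.25
tcp_pos: [0.5653, -0.2204, 0.1433]
ee_rot: [[-1.0, -0.001, 0.01], [-0.001, 1.0, -0.002], [-0.01, -0.002, -1.0]]
wrist_force: [-1.1, 0.9, -1.0]
gripper_width: 0.447
gripper_force: 0.0
tray brass [[438.8, 189.9, 95.0, 43.9, 7.2], [570.7, 234.9, 95.2, 44.0, -5.1]]
tray dark [[448.7, 93.5, 100.6, 50.4, 11.5], [508.1, 265.0, 229.1, 9.4, 0.7]]
[ 0.5636 -0.22    0.1407] 15.3
```

View pics/two.png

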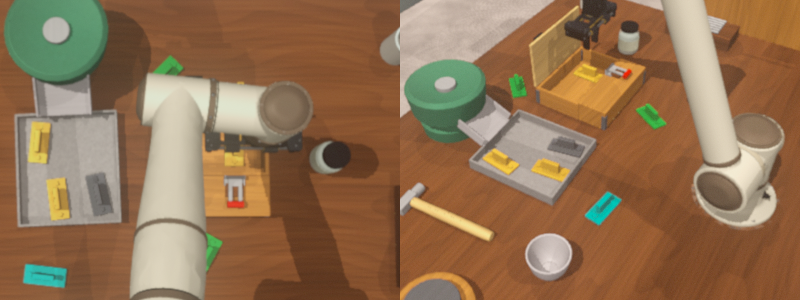

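B is in the case (right view ~588,72); the knocked one is now at (0.439, 0.190). Fetching C.

```bash
python3 -m jog '0.5 0 40 0 0; 0.5 0 50 0 0; 0.5 0 50 0 0; 0.5 0 50 0 0; 0.5 0 50 0 0' && python3 -m jog '0.5 0 50 0 -1; 0.5 2 50 0 -2; 0.5 2 50 0 -2; 0.5 3 40 0 0; 0.5 0 25 0 0' && python3 -m jog '0.5 0 0 0 0; 0.5 0 0 -40 0; 0.5 0 0 -40 0; 0.5 0 0 -25 0; 0.5 0 0 0 0'; python3 sidechk.py
```

```text
time_s: 16.02
tcp_pos: [0.5615, 0.0216, 0.1366]
ee_rot: [[-1.0, -0.0, -0.003], [-0.0, 1.0, -0.001], [0.003, -0.001, -1.0]]
wrist_force: [-0.2, 0.6, -0.1]
gripper_width: 0.502
gripper_force: 0.0
time_s: 16.65
tcp_pos: [0.5688, 0.2367, 0.1365]
ee_rot: [[-0.996, 0.086, -0.002], [0.086, 0.996, -0.002], [0.002, -0.002, -1.0]]
wrist_force: [-0.4, -1.1, -0.1]
gripper_width: 0.501
gripper_force: 0.0
time_s: 17.27
tcp_pos: [0.5678, 0.2327, 0.0308]
ee_rot: [[-0.996, 0.089, -0.005], [0.089, 0.996, -0.004], [0.005, -0.004, -1.0]]
wrist_force: [0.1, -0.3, 0.1]
gripper_width: 0.496
gripper_force: 0.0
base [(np.float64(290.9), np.float64(318.8)), (np.float64(250.5), np.float64(301.0)), (np.float64(279.9), np.float64(271.8))]
now [(np.float64(300.2), np.float64(308.9)), (np.float64(255.2), np.float64(304.1))]
[0.5691 0.2337 0.0326]
```

```bash
python3 -m jog '0.5 1 1 -7 0; 0.5 0 0 0 0; 0 0 0 0 0; 0 0 0 0 0; 0 0 0 0 0' && python3 -m jog '0 0 0 0 0; 0 0 0 20 0; 0 0 0 45 0; 0 0 0 45 0; 0 0 0 0 0' && python3 -m jog '0 0 -30 0 1; 0 0 -45 0 2; 0 0 -45 0 2; 0 -2 -45 0 0; 0 -2 -45 0 0' && python3 -m jog '0 -2 -45 0 0; 0 -2 -45 0 0; 0 0 -45 0 0; 0 0 -30 0 0; 0 0 -20 0 0'
```

```text
time_s: 17.95
tcp_pos: [0.5704, 0.2363, 0.0264]
ee_rot: [[-0.996, 0.087, 0.0], [0.087, 0.996, 0.0], [-0.0, 0.0, -1.0]]
wrist_force: [-1.2, 0.2, 0.5]
gripper_width: 0.245
gripper_force: 0.0
time_s: 18.58
tcp_pos: [0.5721, 0.2374, 0.1394]
ee_rot: [[-0.996, 0.087, 0.006], [0.087, 0.996, 0.004], [-0.006, 0.005, -1.0]]
wrist_force: [-0.5, -0.0, -4.4]
gripper_width: 0.132
gripper_force: 30.0
time_s: 19.2
tcp_pos: [0.5642, 0.0246, 0.1332]
ee_rot: [[-1.0, 0.0, -0.006], [0.0, 1.0, -0.001], [0.006, -0.001, -1.0]]
wrist_force: [0.3, -0.6, -4.5]
gripper_width: 0.138
gripper_force: 30.0
time_s: 19.82
tcp_pos: [0.5605, -0.1599, 0.1335]
ee_rot: [[-1.0, 0.002, -0.005], [0.002, 1.0, 0.001], [0.005, 0.001, -1.0]]
wrist_force: [0.3, 0.5, -5.4]
gripper_width: 0.134
gripper_force: 30.0
```

```bash
python3 -m jog '0 1 0 -35 0; 0 0 0 -35 0; 0 0 0 -22 0; 0 0 0 -6 0; 0 0 0 0 0' && python3 -m jog '0 0 0 -4 0; 0 0 0 0 0; 0.4 0 0 0 0; 0.4 0 0 0 0; 0.4 0 0 15 0' && python3 -m jog '0.4 0 0 50 0; 0.4 0 0 45 0; 0.4 0 -30 0 0; 0.4 0 -30 0 0; 0.4 0 0 0 0'; python3 look.py; python3 sidechk.py
```

```text
time_s: 20.45
tcp_pos: [0.5633, -0.1586, 0.0377]
ee_rot: [[-1.0, -0.001, -0.001], [-0.001, 1.0, -0.0], [0.001, -0.0, -1.0]]
wrist_force: [0.5, 0.3, -4.5]
gripper_width: 0.134
gripper_force: 30.0
time_s: 21.08
tcp_pos: [0.563, -0.1588, 0.0494]
ee_rot: [[-1.0, -0.0, -0.001], [-0.0, 1.0, -0.0], [0.001, -0.0, -1.0]]
wrist_force: [1.1, -0.3, -0.3]
gripper_width: 0.362
gripper_force: 0.0
time_s: 21.7
tcp_pos: [0.5636, -0.2204, 0.1456]
ee_rot: [[-1.0, 0.002, 0.002], [0.002, 1.0, -0.001], [-0.002, -0.001, -1.0]]
wrist_force: [0.5, 0.1, -1.0]
gripper_width: 0.401
gripper_force: 0.0
tray brass [[438.6, 189.8, 94.7, 43.9, 7.2]]
tray dark [[448.8, 93.6, 100.5, 50.6, 12.3], [508.1, 265.0, 229.1, 9.4, 0.7]]
[ 0.5635 -0.2195  0.1453] 21.75
base [(np.float64(290.9), np.float64(318.8)), (np.float64(250.5), np.float64(301.0)), (np.float64(279.9), np.float64(271.8))]
now [(np.float64(300.5), np.float64(309.0))]
[ 0.5635 -0.2188  0.145 ]
```

```bash
python3 -m jog '0.5 0 40 0 0; 0.5 -10 50 0 0; 0.5 -15 50 0 0; 0.5 -20 50 0 0; 0.5 -20 50 0 2' && python3 -m jog '0.5 -20 50 0 2; 0.5 -20 50 0 3.2; 0.5 -20 40 0 0; 0.5 0 29 0 0; 0.5 0 0 0 0' && python3 -m jog '0.5 0 0 -40 0; 0.5 0 0 -40 0; 0.5 0 0 -25 0; 0.5 0 0 -8 0; 0.5 0 0 0 0'; python3 sidechk.py
```

```text
time_s: 22.42
tcp_pos: [0.4976, 0.0235, 0.1447]
ee_rot: [[-0.999, -0.038, 0.001], [-0.038, 0.999, 0.0], [-0.001, 0.0, -1.0]]
wrist_force: [0.6, 1.4, -0.3]
gripper_width: 0.496
gripper_force: 0.0
time_s: 23.05
tcp_pos: [0.438, 0.1926, 0.1448]
ee_rot: [[-0.991, -0.13, 0.001], [-0.13, 0.991, 0.001], [-0.001, 0.001, -1.0]]
wrist_force: [-0.7, -0.5, -0.0]
gripper_width: 0.499
gripper_force: 0.0
time_s: 23.68
tcp_pos: [0.4385, 0.19, 0.0314]
ee_rot: [[-0.992, -0.126, -0.0], [-0.126, 0.992, -0.0], [0.0, -0.0, -1.0]]
wrist_force: [0.3, 1.1, -0.2]
gripper_width: 0.499
gripper_force: 0.0
base [(np.float64(290.9), np.float64(318.8)), (np.float64(250.5), np.float64(301.0)), (np.float64(279.9), np.float64(271.8))]
now [(np.float64(307.5), np.float64(312.0))]
[0.4389 0.1904 0.0319]
```

```bash
python3 -m jog '0.5 0 0 -6 0; 0.5 0 0 0 0; 0 0 0 0 0; 0 0 0 0 0; 0 0 0 0 0' && python3 -m jog '0 0 0 0 0; 0 0 0 20 0; 0 0 0 45 0; 0 0 0 45 0; 0 0 0 0 0' && python3 -m jog '0 18 -30 0 -2; 0 18 -45 0 -2; 0 18 -45 0 -3.2; 0 18 -45 0 0; 0 18 -45 0 0' && python3 -m jog '0 18 -40 0 0; 0 15 -25 0 0; 0 0 -15 0 0; 0 0 0 0 0; 0 0 0 0 0'
```

```text
time_s: 24.35
tcp_pos: [0.4384, 0.1903, 0.0252]
ee_rot: [[-0.992, -0.126, 0.0], [-0.126, 0.992, 0.0], [-0.0, 0.0, -1.0]]
wrist_force: [-0.0, -0.5, 0.2]
gripper_width: 0.245
gripper_force: 0.0
time_s: 24.98
tcp_pos: [0.4397, 0.1915, 0.1377]
ee_rot: [[-0.992, -0.126, 0.005], [-0.126, 0.992, 0.005], [-0.006, 0.004, -1.0]]
wrist_force: [0.4, -0.2, -4.1]
gripper_width: 0.137
gripper_force: 30.0
time_s: 25.6
tcp_pos: [0.5269, -0.0214, 0.1323]
ee_rot: [[-1.0, 0.0, -0.005], [0.0, 1.0, -0.0], [0.005, -0.0, -1.0]]
wrist_force: [0.5, 0.4, -4.3]
gripper_width: 0.134
gripper_force: 30.0
time_s: 26.22
tcp_pos: [0.5604, -0.0991, 0.1343]
ee_rot: [[-1.0, -0.001, -0.002], [-0.001, 1.0, 0.0], [0.002, 0.0, -1.0]]
wrist_force: [-1.7, 0.3, -5.0]
gripper_width: 0.135
gripper_force: 30.0
```

```bash
python3 -m jog '0 1 -1 -35 0; 0 0 0 -35 0; 0 0 0 -22 0; 0 0 0 -6 0; 0 0 0 0 0' && python3 -m jog '0 0 0 -6 0; 0 0 0 0 0; 0.4 0 0 0 0; 0.4 0 0 0 0; 0.4 0 0 15 0' && python3 -m jog '0.4 0 0 50 0; 0.4 0 0 50 0; 0.4 0 0 50 0; 0.4 -40 40 0 0; 0.4 -40 40 0 0' && python3 -m jog '0.4 -30 40 0 0; 0.4 0 40 0 0; 0.4 0 0 0 0'
python3 - <<'E'
from m import *
a=cap('top')['pixels'][60:360,180:580,::-1]; b=cap('side')['pixels'][140:440,150:550,::-1]
cv2.imwrite('pics/two2.png',np.hstack([a,b])); print(r.sense()['tcp_pos'].round(4))
E
```

```text
time_s: 26.85
tcp_pos: [0.5627, -0.1002, 0.0375]
ee_rot: [[-1.0, -0.002, 0.0], [-0.002, 1.0, -0.0], [-0.0, -0.0, -1.0]]
wrist_force: [0.4, -0.1, -5.1]
gripper_width: 0.135
gripper_force: 30.0
time_s: 27.48
tcp_pos: [0.562, -0.1009, 0.0464]
ee_rot: [[-1.0, -0.0, -0.001], [-0.0, 1.0, -0.0], [0.001, -0.0, -1.0]]
wrist_force: [-0.2, 0.3, 0.4]
gripper_width: 0.362
gripper_force: 0.0
time_s: 28.1
tcp_pos: [0.4821, -0.0201, 0.1981]
ee_rot: [[-1.0, 0.001, 0.004], [0.001, 1.0, 0.001], [-0.004, 0.001, -1.0]]
wrist_force: [-1.0, 1.4, 0.4]
gripper_width: 0.401
gripper_force: 0.0
time_s: 28.48
tcp_pos: [0.4526, 0.0612, 0.198]
ee_rot: [[-1.0, -0.005, 0.003], [-0.005, 1.0, 0.001], [-0.003, 0.001, -1.0]]
wrist_force: [-0.4, 0.1, 0.3]
gripper_width: 0.399
gripper_force: 0.0
[0.4525 0.0594 0.1972]
```

View pics/two2.png

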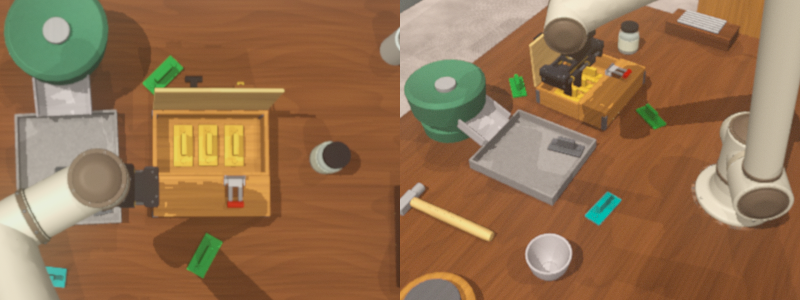

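```bash
python3 -m jog '0.7 0 0 45 0; 0.7 0 0 48 0; 0.7 38 -28 0 0; 0.7 38 -28 0 0; 0.7 38 -28 0 0' && python3 -m jog '0.7 38 -28 0 0; 0.7 38 -28 0 0; 0.7 39 -30 0 0; 0.7 0 0 0 0; 0.7 0 0 0 0'; python3 - <<'E'
from h import *
c=cap('top'); print(onz(c,[(373,140)],.185))
print(r.sense()['tcp_pos'].round(4))
E
```

```text
time_s: 29.2
tcp_pos: [0.5674, -0.0272, 0.2897]
ee_rot: [[-1.0, 0.001, 0.001], [0.001, 1.0, 0.0], [-0.001, 0.0, -1.0]]
wrist_force: [-0.2, 0.8, 0.2]
gripper_width: 0.696
gripper_force: 0.0
time_s: 29.82
tcp_pos: [0.6808, -0.112, 0.2887]
ee_rot: [[-1.0, 0.001, -0.001], [0.001, 1.0, -0.0], [0.001, -0.0, -1.0]]
wrist_force: [0.1, -0.3, -0.4]
gripper_width: 0.703
gripper_force: 0.0
[[ 0.67586675 -0.10872776  0.185     ]]
[ 0.6807 -0.1113  0.2894]
```

```bash
python3 -m jog '0.7 1 1 -40 0; 0.7 0 0 -40 0; 0.7 0 0 -27 0; 0.7 0 0 -10 0; 0.7 0 0 0 0' && python3 -m jog '0 0 0 0 0; 0 0 0 0 0; 0 0 0 0 0; 0 0 0 0 0'
```

```text
time_s: 30.5
tcp_pos: [0.6822, -0.1095, 0.173]
ee_rot: [[-1.0, -0.001, 0.001], [-0.001, 1.0, -0.0], [-0.001, -0.0, -1.0]]
wrist_force: [-1.2, -0.0, 0.2]
gripper_width: 0.704
gripper_force: 0.0
time_s: 31.0
tcp_pos: [0.6826, -0.11, 0.1728]
ee_rot: [[-1.0, -0.0, 0.001], [-0.0, 1.0, -0.0], [-0.001, -0.0, -1.0]]
wrist_force: [-0.2, -0.3, 2.0]
gripper_width: 0.41
gripper_force: 30.0
```

Gripped; reverse arc.

```bash
python3 -m jog '0 -20.6 0 5.7 0; 0 -21.4 0 2.2 0; 0 0 0 0 0' && python3 -m jog '0 -21.4 0 -1.3 0; 0 -20.9 0 -4.9 0; 0 -19.8 0 -8.2 0; 0 -18.2 0 -11.4 0; 0 0 0 0 0' && python3 -m jog '0 -16.1 0 -14.2 0; 0 -13.4 0 -16.7 0; 0 -10.6 0 -18.7 0; 0 -7.3 0 -20.1 0; 0 0 0 0 0' && python3 -m jog '0 0 0 0 0; 0 0 0 0 0'
```

```text
time_s: 31.38
tcp_pos: [0.6391, -0.11, 0.1799]
ee_rot: [[-1.0, 0.0, -0.002], [0.0, 1.0, 0.0], [0.002, 0.0, -1.0]]
wrist_force: [-1.5, -0.9, -1.6]
gripper_width: 0.41
gripper_force: 30.0
time_s: 32.0
tcp_pos: [0.5603, -0.11, 0.1541]
ee_rot: [[-1.0, -0.0, -0.0], [-0.0, 1.0, -0.0], [0.0, -0.0, -1.0]]
wrist_force: [0.4, -1.6, -3.6]
gripper_width: 0.406
gripper_force: 30.0
time_s: 32.62
tcp_pos: [0.5128, -0.1101, 0.0841]
ee_rot: [[-1.0, -0.0, -0.002], [-0.0, 1.0, -0.001], [0.002, -0.001, -1.0]]
wrist_force: [2.0, -3.2, -3.0]
gripper_width: 0.413
gripper_force: 30.0
time_s: 32.88
tcp_pos: [0.5129, -0.1101, 0.0844]
ee_rot: [[-1.0, -0.0, -0.001], [-0.0, 1.0, -0.0], [0.001, -0.0, -1.0]]
wrist_force: [-0.0, -4.6, -3.9]
gripper_width: 0.411
gripper_force: 30.0
```

```bash
python3 -m jog '0 0 0 -2.5 0; 0 0 0 0 0; 0 0 0 0 0' && python3 -m jog '0.7 0 0 2 0; 0.7 0 0 0 0; 0.7 0 0 0 0; 0.7 0 0 40 0; 0.7 0 0 40 0' && python3 -m jog '0.7 0 0 20 0; 0.7 -30 -35 0 0; 0.7 -30 -35 0 0; 0.7 -29 -30 0 0; 0.7 0 0 0 0'
python3 - <<'E'
from m import *
a=cap('top')['pixels'][60:360,180:580,::-1]; b=cap('side')['pixels'][140:440,150:550,::-1]
cv2.imwrite('pics/two3.png',np.hstack([a,b])); print(r.sense()['tcp_pos'].round(4))
E
```

```text
time_s: 33.25
tcp_pos: [0.5127, -0.1101, 0.0835]
ee_rot: [[-1.0, -0.001, 0.0], [-0.001, 1.0, -0.001], [-0.0, -0.001, -1.0]]
wrist_force: [-1.8, -3.6, 5.0]
gripper_width: 0.407
gripper_force: 30.0
time_s: 33.88
tcp_pos: [0.5124, -0.1095, 0.1644]
ee_rot: [[-1.0, -0.001, -0.002], [-0.001, 1.0, 0.0], [0.002, 0.0, -1.0]]
wrist_force: [0.7, -0.4, -0.8]
gripper_width: 0.696
gripper_force: 0.0
time_s: 34.5
tcp_pos: [0.4218, -0.2108, 0.184]
ee_rot: [[-1.0, 0.003, -0.001], [0.003, 1.0, 0.001], [0.001, 0.001, -1.0]]
wrist_force: [-0.0, 0.4, 0.1]
gripper_width: 0.704
gripper_force: 0.0
[ 0.4238 -0.2099  0.1842]
```

View pics/two3.png

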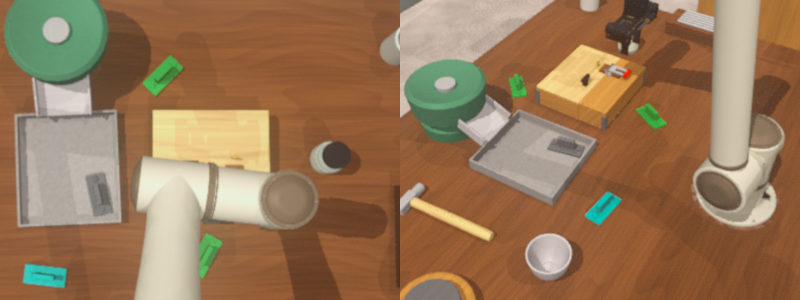

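The lid is flush shut, the tray holds only the dark casting, and the hasp is still back. Now the hasp.

```bash
python3 -m jog '0.7 0 0 -40 0; 0.7 0 0 -35 0; 0.7 0 0 -20 0; 0.7 0 0 -6 0; 0.7 0 0 0 0' && python3 -m jog '0 0 0 0 0; 0 0 0 0 0; 0 0 0 0 0; 0 0 0 0 0'
```

```text
time_s: 35.22
tcp_pos: [0.4245, -0.2094, 0.0831]
ee_rot: [[-1.0, -0.002, 0.0], [-0.002, 1.0, -0.0], [-0.0, -0.0, -1.0]]
wrist_force: [0.8, -0.6, 1.1]
gripper_width: 0.701
gripper_force: 0.0
time_s: 35.72
tcp_pos: [0.4239, -0.2102, 0.0835]
ee_rot: [[-1.0, -0.001, 0.001], [-0.001, 1.0, -0.001], [-0.001, -0.001, -1.0]]
wrist_force: [-0.8, -2.5, 1.7]
gripper_width: 0.409
gripper_force: 30.0
```

```bash
python3 -m jog '0 2 0 15.5 0; 0 6 0 14.5 0; 0 9.5 0 12.4 0; 0 12.4 0 9.5 0; 0 14.5 0 6 0' && python3 -m jog '0 15.5 0 2 0; 0 15.5 0 -2 0; 0 14.5 0 -6 0; 0 12.4 0 -9.5 0; 0 9.5 0 -12.4 0' && python3 -m jog '0 6 0 -14.5 0; 0 2 0 -15.5 0; 0 0 0 0 0; 0 0 0 0 0' && python3 -m jog '0.7 0 0 0 0; 0.7 0 0 0 0; 0.7 0 0 10 0; 0.7 0 0 50 0; 0.7 0 0 50 0' && python3 -m jog '0.7 -20 40 30 0; 0.7 -20 50 0 0; 0.7 -30 50 0 0; 0.7 -30 50 0 0; 0.7 0 0 0 0'
python3 - <<'E'
from m import *
a=cap('top')['pixels'][60:360,180:580,::-1]; b=cap('side')['pixels'][140:440,150:550,::-1]
cv2.imwrite('pics/two4.png',np.hstack([a,b])); print(r.sense()['tcp_pos'].round(4))
E
```

```text
time_s: 36.35
tcp_pos: [0.4645, -0.2101, 0.1405]
ee_rot: [[-1.0, 0.001, -0.009], [0.001, 1.0, 0.0], [0.009, 0.0, -1.0]]
wrist_force: [-5.0, -2.9, 1.2]
gripper_width: 0.408
gripper_force: 30.0
time_s: 36.98
tcp_pos: [0.5398, -0.2101, 0.1158]
ee_rot: [[-1.0, -0.002, 0.009], [-0.002, 1.0, -0.002], [-0.009, -0.002, -1.0]]
wrist_force: [2.9, 1.1, 6.6]
gripper_width: 0.41
gripper_force: 30.0
time_s: 37.48
tcp_pos: [0.5496, -0.2101, 0.0852]
ee_rot: [[-1.0, -0.002, 0.014], [-0.002, 1.0, -0.002], [-0.014, -0.002, -1.0]]
wrist_force: [8.4, 0.0, 1.4]
gripper_width: 0.411
gripper_force: 30.0
time_s: 38.1
tcp_pos: [0.5429, -0.2099, 0.1945]
ee_rot: [[-1.0, -0.0, -0.002], [-0.0, 1.0, -0.0], [0.002, -0.0, -1.0]]
wrist_force: [1.5, -0.3, -0.5]
gripper_width: 0.695
gripper_force: 0.0
time_s: 38.72
tcp_pos: [0.4416, -0.0176, 0.224]
ee_rot: [[-1.0, -0.006, 0.001], [-0.006, 1.0, 0.001], [-0.001, 0.001, -1.0]]
wrist_force: [0.2, -0.7, -0.4]
gripper_width: 0.696
gripper_force: 0.0
[ 0.4434 -0.0194  0.2239]
```

View pics/two4.png

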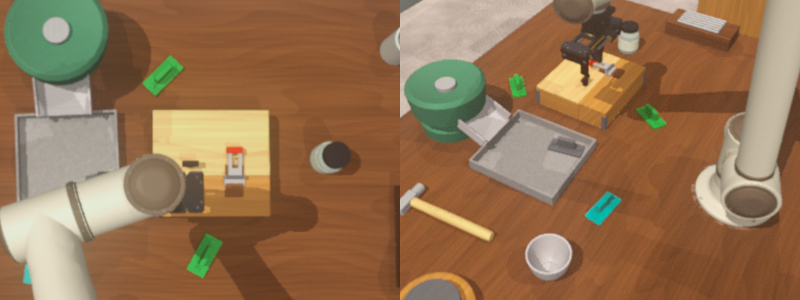

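```bash
python3 - <<'E'
from m import *
for n,bx in(('top',(395,190,435,230)),('side',(330,190,385,225))):
    for p in (cv2.imread(f'pics/{n}0.png')[:,:,::-1].copy(), cap(n)['pixels']):
        M,_=masks({'pixels':p}); print(n,[cv2.boundingRect(k) for k in blobs(M['red'],bx,5)])
print(r.sense()['tcp_pos'].round(3))
E
```

```text
top [(408, 208, 14, 5)]
top [(408, 208, 14, 5)]
side [(340, 199, 7, 7)]
side [(338, 199, 7, 7)]
[ 0.444 -0.02   0.223]
```

```bash
python3 -m jog '0.7 0 0 0 0; 0.7 0 0 0 0; 0.7 0 0 0 0' && python3 -c "from station import r; print(r.finish_job())"
```

```text
time_s: 39.3
tcp_pos: [0.4436, -0.0202, 0.2228]
ee_rot: [[-1.0, 0.001, -0.001], [0.001, 1.0, -0.0], [0.001, -0.0, -1.0]]
wrist_force: [-0.6, 0.2, 0.2]
gripper_width: 0.697
gripper_force: 0.0
the job is handed in; nothing more can be done
None
```

I handed the job in at 39 s; the hand-in returned no verdict. All three brass castings are in the case, the dark one is in the tray, the lid is shut, and the hasp is back over the catch (checked in both cameras).

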